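# Set up the ball grading ramp and grade the wooden balls

### The job

Grade the wooden balls by size: first push the catch drawer fully home under the stand, then lay the loose slotted ramp on the stand's two narrow crossbars, open head end up beside the tipping tray, and let go of it. Then press the tray's paddle down so that all the balls roll out over the ramp and drop through it, small, middle and large, into their bays of the drawer, and let the tray come back level. Leave the ramp on its bars, the drawer home and the other things on the bench as they are.

Things in the scene. Friction and masses are not known exactly. Their poses are not given: they have to be found in the camera images.
- stand: Fixed wooden grading stand. Origin on the bench top under the middle of the ramp's place; its y axis (level) points uphill along it, x across, z up; at yaw 0 y points to the robot's left and its -x side faces the robot. Spans y=-166 to +340 mm. Two narrow crossbars carry the ramp; the hinged tipping tray is at the +y end, between cheeks at x=+-45, y=150 to 180, z up to 160 mm
- seat (a point): Where the ramp's origin lies when seated: x=0, y=0, z=95 mm of the stand. The ramp's y axis is then tilted up by 0.245 rad (14 deg) towards the stand's +y, head uphill. Seated so, the ramp has 11 mm free before the tray and about 7 mm before the foot stop, and 6 mm each side between the posts
- bar_high (a point): Top centre of the high crossbar (stand y=+126, z=127 mm), 14 mm wide along y, 98 mm long along x, its top sloping 0.245 rad like the ramp. It lies between two posts, inner faces at x=+-37 mm, that rise 14 mm above it
- bar_low (a point): Top centre of the low crossbar (stand y=-136, z=61 mm), made like the high one, with the same posts. Beyond it stands the foot stop, a board with its face at y=-158 and its top at z=66 mm
- ramp: Loose wooden trough, about 0.3 kg, 310 long, 62 wide outside, 32 mm high; starts upright, flat on the bench. Origin: centre of the underside; y along it to the open head end, x across, z up. Side walls 5 mm thick, closed by a cross wall 275 mm from the head; then a flat 6 mm thick, 29 mm long tail (the foot). Nothing is in the way of gripping it across its 62 mm width, near the middle, from above
- ramp_head (a point): Middle of the underside edge at the ramp's head end (ramp y=+155 mm). The 6 mm floor has a middle slot, widening from the head: 16 mm wide, 32 mm (48 to 130 mm from the head), 40 mm (130 to 205), then no floor (205 to 275; 52 mm between the walls)
- ramp_foot (a point): Middle of the underside edge at the ramp's foot (tail) end (ramp y=-155 mm)
- catch (a joint): How far (m) the catch drawer is out, towards the stand's -x side; 0 = fully home, at most 0.09; pushes in with 2 N or a little more. An open plywood box, three bays in a row. Home it spans x=-36 to +36, y=-121 to +109 mm of the stand; front wall tops at 88, 70 and 50 mm (upper, middle, lower bay), all more than 10 mm below the seated ramp
- catch_front (a point): Point on the outside of the drawer's front wall (its -x face), 35 mm above the bench, at y=-60 mm of the stand; good to push on; moves with the drawer
- bay_small (a point): Centre of the floor of the drawer's upper bay (inside 62 x 77 mm), for the small balls; axes as the stand's
- bay_middle (a point): Centre of the floor of the drawer's middle bay (62 x 67 mm), for the middle ball; axes as the stand's
- bay_large (a point): Centre of the floor of the drawer's lower bay (62 x 65 mm), for the large ball; axes as the stand's
- hopper (a joint): Angle (rad) of the tipping tray: 0 = level, at rest; 0.55 = fully tipped, its stop. The balls begin to roll out of its mouth onto the ramp's head at about 0.3 to 0.4. Its weight brings it back to 0 when the paddle is let go. Tip it in a second or two: a rush of balls may overrun the slots. Tray: 58 wide, 176 long, 35 mm high
- paddle (a point): Centre of the top of the black press paddle (34 x 34 mm) on a steel arm of the tray's shaft: at rest at x=-105, y=+83, z=152 mm of the stand, 80 mm downhill of the hinge axis, which runs along x at y=+163, z=145. Pressed down (about 4 N) it swings about that axis and tips the tray; at full tip it is 43 mm lower
- ball_s1_center (a point): Centre of a small plain hardwood ball, 28 mm across; starts in the tipping tray, in any order with the others
- ball_s2_center (a point): Centre of a small plain hardwood ball, 28 mm across; starts in the tipping tray, in any order with the others
- ball_m_center (a point): Centre of a middle plain hardwood ball, 36 mm across; starts in the tipping tray, in any order with the others
- ball_l_center (a point): Centre of a large plain hardwood ball, 44 mm across; starts in the tipping tray, in any order with the others
- offcut: Bystander: wood offcut 50 x 130 x 22 mm; origin at its underside (tools: along their length); leave alone
- block: Bystander: wood block 60 x 45 x 40 mm; origin at its underside (tools: along their length); leave alone
- glue: Bystander: white glue bottle, 56 mm across, 150 mm high; origin at its underside (tools: along their length); leave alone
- mallet: Bystander: hammer, lying; origin at its underside (tools: along their length); leave alone
- driver: Bystander: screwdriver, lying; origin at its underside (tools: along their length); leave alone
- cup: Bystander: steel cup, 72 mm across, 90 mm high; origin at its underside (tools: along their length); leave alone
Things that resemble listed ones, but are neither listed nor needed, are in the scene too. Leave any purple or turquoise look-alike of the part that bears ball_l_center alone.

How it is judged:
By the outcome, as a careful person would: the job done as asked, in the order asked, and still so for the second after the job is handed in, with the robot touching nothing.
It also fails if it takes over 67 s, if anything falls off the work surface, if the arm or the gripper's body presses on something with over 40 N, if the wrist force passes 120 N, or if a joint passes its speed limit or range.

### The arm

A 7-joint arm with a two-finger parallel gripper is mounted at the origin on the work surface. World frame = base frame: x ahead of the robot, y to its left, z up, the work surface at z = 0. Lengths are in m, angles in rad, forces in N, time in s.
With the tool pointing down it reaches from about 0.425 to 0.925 m from the base axis. Payload 6.8 kg.
Tool frame: the origin (TCP) lies at the very end of the fingers, on their centre line; the grasp point (between the pads) lies 19 mm behind it; z points along the fingers, y is the direction in which the jaws open and shut (so a half turn about z gives the same grasp; the last joint's range is limited). The gripper opens to 88 mm and grips with 3 to 60 N. Pads are 20 mm wide; open, the fingers measure 115 mm over their backs; the gripper's body (75 mm by 178 mm) begins 61 mm behind the grasp point.
Start: joints at [-1.392, 0.477, 0.022, 1.555, -0.011, 1.109, -0.083], TCP at [0.191, 0.647, 0.223] pointing down, gripper open.
Joint ranges: [-2.96, 2.96], [-0.34, 2.1], [-1.41, 1.46], [0.24, 2.44], [-1.37, 4.51], [0.17, 1.92], [-2.96, 2.96]. Speed limits (rad/s): [2.39, 2.39, 3.14, 3.14, 3.14, 3.14, 3.14].

### API

Orientations are given as a rotation vector (axis times angle).
In Python, from bench import r, capture, camera_params, boxes_of, regions_of, place_of gives the robot as it stands.
- The arm moves only by the shell command python3 -m jog 'ROWS' [FORCE]. ROWS is JSON, one flat list of numbers, 7 for each row, row after row: the turn, a rotation vector about the tool's x, y, z in rad, then the shift along the tool's x, y, z in m, then the closure, from 0 (fully open) to 1 (shut). In form: [rx, ry, rz, dx, dy, dz, claw, rx, ry, rz, dx, dy, dz, claw, ...]. A call has 1 to 10 rows; each row shifts and turns the pose as measured when the row begins, along the tool's axes as they then stand; what a row does not reach is not made up. A row lasts 1/10 s, in which the tool goes at most 50 mm and 8.59 degrees, less where a joint would pass 70% of its speed; a pose out of reach is approached as far as the arm can. A call with a gripper value outside its range is refused whole. The fingers move at their own pace and stop on an object; FORCE is the grip in N (left out, the last holds). Time passes only in rows, so rows that do not move let the fingers close. It gives the time, the measured TCP pose, the force and the opening at its end, in the units of the state.
- r.state(): the state, without advancing time (a new reading comes with each control period).
- capture(name): name is "side" or "top" or "wrist"; returns the picture (420x560x3 uint8, red, green, blue); there is no depth.
- camera_params(name): a dict with "camera_matrix" (3x3 intrinsics, pixels), "world_from_camera" (4x4, takes a point from camera to world coordinates); the wrist camera has in their place "tool_from_camera" (4x4, takes a point from camera to tool coordinates, whose origin is the TCP and whose axes are the flange's). Camera axes: x right, y down, z forward; pixel columns grow to the right and rows downward; lengths in m; the calibration is good to about 2 mm. A picture is of the moment at which its call begins: read the wrist's pose just before it. camera_params takes no time and is no camera call.
- r.finish_job(): hands the job in, once; it reports no verdict.
Trained networks look in the newest picture that a camera, given by its name, has taken for a name from the list of things; names that differ only in an ending like _2 or _b are one class to them, and where a whole thing is asked for, a point or a joint stands for the part that bears it (a point fixed in the world has none). Each returns a list of dicts, best first, with "p" (0 to 1); they miss things now and then, are a little off and sometimes report something else, mostly with a low value. They report only what shows in the picture. A call takes as long as a camera call. They do not tell look-alikes from the thing itself.
- boxes_of(camera, label): "at" ([row, column] in pixels, amid what is visible of it).
- regions_of(camera, label): "region" (420x560 bool, what is visible of it) and "at" ([row, column] in pixels, amid what is visible of it).
- place_of(camera, label): "at" ([row, column] in pixels: a listed point, or the origin of a listed thing).
The state is a dict: "time": time; "joint_positions": joint angles; "qvel": joint speeds; "joint_torque": joint torques, N m; "ee_pos": TCP position; "eef_rot": TCP orientation; "force": force on the tool from outside, world axes, zero at the start; "ft_torque": the same for the moment, N m; "grip_width": finger opening in m.
Only numpy, scipy, OpenCV 4.12 (cv2) and the standard library are available. Lean on these libraries where they do the work, as an engineer would, in place of code of your own. Each camera call takes 0.05 s, during which the arm holds its last target. There are 200 camera calls.

## Working session

There is one attempt and no reset: what is moved stays moved. The work goes in short steps, Python scripts to look and compute and a shell command to move; the robot and the scene stay as the last step left them, time stands still between calls to the robot, and variables do not carry over. Pictures are saved under pics/ and viewed, about 8 in all and at most 12, crops included, and the job is handed in when it is done.

```bash
ls; mkdir -p pics; python3 - <<'E'
from bench import *
import cv2,numpy as np
for c in("side","top"):
    im=capture(c); cv2.imwrite(f"pics/{c}0.png",im[:,:,::-1])
    p=camera_params(c); print(c,np.round(p["camera_matrix"],1).tolist(),np.round(p["world_from_camera"],3).tolist())
    for l in["stand","seat","bar_high","bar_low","ramp","ramp_head","ramp_foot","catch_front","paddle","bay_small","bay_large","ball_l_center"]:
        print(l,[(np.round(d["at"]).tolist(),round(d["p"],2)) for d in place_of(c,l)[:3]])
s=r.state();print(s["time"],s["ee_pos"],s["eef_rot"],s["force"])
print({k:np.round(v,3).tolist() for k,v in camera_params("wrist").items()})
E
```

```text
pics
side [[467.8, 0.0, 293.1], [0.0, 467.8, 215.8], [0.0, 0.0, 1.0]] [[-0.973, -0.167, 0.158, 0.32], [-0.23, 0.727, -0.647, 0.959], [-0.007, -0.666, -0.746, 1.167], [0.0, 0.0, 0.0, 1.0]]
stand [([233.0, 274.0], 0.91)]
seat [([219.0, 295.0], 0.75), ([195.0, 355.0], 0.72), ([214.0, 271.0], 0.65)]
bar_high [([235.0, 251.0], 0.85), ([194.0, 284.0], 0.22)]
bar_low [([193.0, 284.0], 0.64)]
ramp [([157.0, 333.0], 0.64)]
ramp_head [([150.0, 292.0], 0.89)]
ramp_foot [([164.0, 372.0], 0.72)]
catch_front [([219.0, 306.0], 0.85), ([166.0, 371.0], 0.54)]
paddle [([226.0, 292.0], 0.84), ([251.0, 281.0], 0.7)]
bay_small [([389.0, 281.0], 0.72), ([252.0, 282.0], 0.69), ([221.0, 292.0], 0.64)]
bay_large [([220.0, 295.0], 0.69)]
ball_l_center [([244.0, 244.0], 0.6), ([302.0, 282.0], 0.6), ([278.0, 195.0], 0.55)]
top [[485.9, 0.0, 279.7], [0.0, 485.9, 209.4], [0.0, 0.0, 1.0]] [[-0.124, -0.97, 0.207, 0.258], [-0.992, 0.122, -0.023, 0.063], [-0.003, -0.208, -0.978, 1.543], [0.0, 0.0, 0.0, 1.0]]
stand [([200.0, 278.0], 0.77), ([263.0, 354.0], 0.63)]
seat [([191.0, 277.0], 0.56)]
bar_high [([190.0, 230.0], 0.87), ([204.0, 274.0], 0.69)]
bar_low [([193.0, 319.0], 0.9), ([190.0, 228.0], 0.44)]
ramp [([222.0, 410.0], 0.77)]
ramp_head [([175.0, 402.0], 0.9), ([280.0, 186.0], 0.22)]
ramp_foot []
catch_front [([222.0, 295.0], 0.8)]
paddle [([224.0, 247.0], 0.81), ([193.0, 275.0], 0.43)]
bay_small [([217.0, 255.0], 0.95), ([266.0, 136.0], 0.72), ([193.0, 276.0], 0.15)]
bay_large [([216.0, 301.0], 0.97)]
ball_l_center [([157.0, 198.0], 0.72), ([192.0, 277.0], 0.52), ([238.0, 198.0], 0.46)]
1.3 [0.19091595 0.64744657 0.22264069] [-4.48917899e-01 -3.10929869e+00  1.81752152e-05] [ 0.01613497 -0.03643225 -0.33112172]
{'camera_matrix': [[300.989, 0.0, 275.024], [0.0, 300.989, 213.344], [0.0, 0.0, 1.0]], 'tool_from_camera': [[0.001, -0.97, -0.245, 0.067], [1.0, 0.001, -0.0, 0.0], [0.0, -0.245, 0.97, -0.163], [0.0, 0.0, 0.0, 1.0]]}
```

View pics/top0.png

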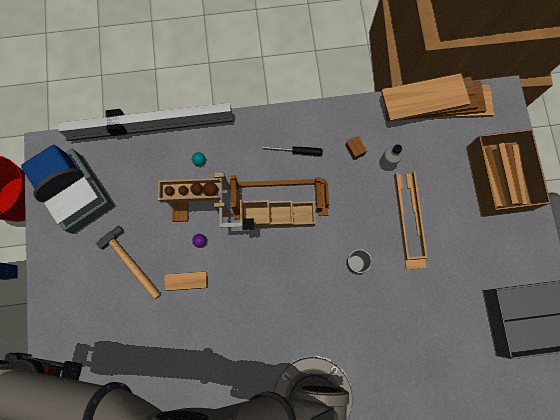

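View pics/side0.png

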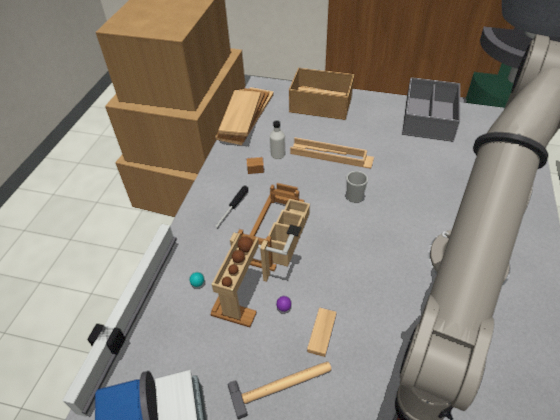

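Top view: stand spans cols 158–328 at row ~190, paddle (247,224), drawer out towards the robot; ramp cols 398–426, rows 173–268, head at top near the glue bottle (392,158), cup (358,262). The ball look-alikes are turquoise (198,158) and purple (200,240); true balls sit in the tray (170–210,190). Ramp look-alikes: planks (440,97), crate strips (505,175).

```bash
cat > h.py <<'E'
import numpy as np,cv2
from bench import *
from scipy.optimize import least_squares
def ray(c,rc,pose=None):
    p=camera_params(c);K=np.array(p["camera_matrix"])
    T=np.array(p["world_from_camera"]) if pose is None else pose@np.array(p["tool_from_camera"])
    return T[:3,3],T[:3,:3]@np.linalg.solve(K,[rc[1],rc[0],1])
def at(c,rc,z):
    o,d=ray(c,rc);return o+d*(z-o[2])/d[2]
def proj(c,P):
    p=camera_params(c);T=np.linalg.inv(p["world_from_camera"]);P=np.atleast_2d(P)
    q=(P@T[:3,:3].T+T[:3,3])@np.array(p["camera_matrix"]).T
    return q[:,:2]/q[:,2:]
def std(x,y,a,P):
    P=np.atleast_2d(P).astype(float);c,s=np.cos(a),np.sin(a)
    return P@np.array([[c,-s,0],[s,c,0],[0,0,1]]).T+[x,y,0]
E
python3 - <<'E'
from h import *
obs=[("top",(190,230),(0,.126,.127)),("top",(193,319),(0,-.136,.061)),("top",(224,247),(-.105,.083,.152)),
("side",(193,284),(0,-.136,.061)),("side",(235,251),(0,.126,.127)),("side",(226,292),(-.105,.083,.152))]
f=lambda v:np.concatenate([proj(c,std(*v,P))[0]-[rc[1],rc[0]] for c,rc,P in obs])
s=least_squares(f,[.5,.1,0],loss='soft_l1');print(s.x,np.round(f(s.x).reshape(-1,2),1).tolist())
v=s.x
for n,rc in(("head",(175,402)),("foot",(267,415))):print(n,at("top",rc,0))
for n,rc in(("head",(150,292)),("foot",(163,373))):print(n,at("side",rc,0))
# draw overlay
im=capture("top")[:,:,::-1].copy();big=cv2.resize(im[130:290,140:440],None,fx=2.6,fy=2.6,interpolation=cv2.INTER_CUBIC)
pts=[(0,.126,.127),(0,-.136,.061),(-.105,.083,.152),(.037,.126,.141),(-.037,.126,.141),(.037,-.136,.075),(-.037,-.136,.075),(.045,.15,.16),(-.045,.15,.16),(-.045,.18,.16),(0,.34,0)]
for q in proj("top",std(*v,pts)):cv2.circle(big,tuple(int(t) for t in (q-[140,130]+.5)*2.6),3,(0,255,0),1)
cv2.imwrite("pics/t1.png",big)
E
```

```text
[ 0.62239837  0.03632138 -0.10083482] [[3.0, -0.2], [-0.5, 0.0], [0.1, -1.7], [-0.0, -1.3], [1.5, 2.0], [-0.1, 3.6]]
head [ 0.64958944 -0.38710715  0.        ]
foot [ 0.34654699 -0.3748052   0.        ]
head [ 0.64926442 -0.38214248  0.        ]
foot [ 0.33862262 -0.37703562  0.        ]
```

View pics/t1.png

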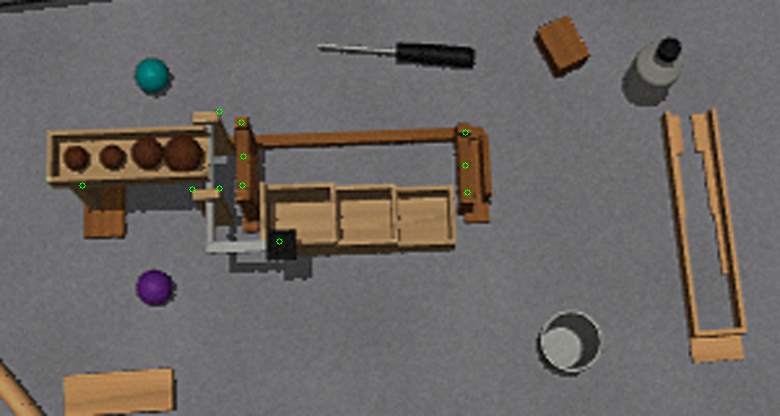

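Overlay of the stand estimate fits within a few px (stand ≈ (0.622, 0.036), yaw −0.10). Fly over to look from the wrist before pushing the drawer.

```bash
python3 -m jog '[0,0,0,-0.029,-0.034,-0.01,1, 0,0,0,-0.029,-0.034,-0.01,1, 0,0,0,-0.029,-0.034,-0.01,1, 0,0,0,-0.029,-0.034,-0.01,1, 0,0,0,-0.029,-0.034,-0.01,1, 0,0,0,-0.029,-0.034,-0.01,1, 0,0,0,-0.029,-0.034,-0.01,1, 0,0,0,-0.029,-0.034,-0.01,1, 0,0,0,-0.029,-0.034,-0.01,1, 0,0,0,-0.029,-0.034,-0.01,1]' 20
```

```text
time: 2.35
ee_pos: [0.3759, 0.2297, 0.3237]
eef_rot: [-0.431, -3.11, -0.004]
force: [0.7, 0.3, -0.4]
grip_width: 0.0114
```

```bash
python3 -m jog '[0,0,0,-0.029,-0.034,0,1, 0,0,0,-0.029,-0.034,0,1, 0,0,0,-0.029,-0.034,0,1, 0,0,0,-0.029,-0.034,0,1, 0,0,0,-0.029,-0.034,0,1, 0,0,0,-0.029,-0.034,0,1, 0,0,-0.1,0,0,0,1, 0,0,-0.07,0,0,0,1]'
cat >> h.py <<'E'
from scipy.spatial.transform import Rotation as Ro
def pose():
    s=r.state();T=np.eye(4);T[:3,:3]=Ro.from_rotvec(s["eef_rot"]).as_matrix();T[:3,3]=s["ee_pos"];return T
def wproj(T,P):
    p=camera_params("wrist");C=np.linalg.inv(T@np.array(p["tool_from_camera"]));P=np.atleast_2d(P)
    q=(P@C[:3,:3].T+C[:3,3])@np.array(p["camera_matrix"]).T
    return q[:,:2]/q[:,2:]
def wat(T,rc,z):
    o,d=ray("wrist",rc,T);return o+d*(z-o[2])/d[2]
E
python3 - <<'E'
from h import *
T=pose();print(np.round(T,3).tolist());im=capture("wrist")[:,:,::-1]
for l in["bar_high","bar_low","paddle","catch_front"]:
    print(l,[(np.round(d["at"],1).tolist(),round(d["p"],2)) for d in place_of("wrist",l)[:2]])
big=cv2.resize(im,(784,588),interpolation=cv2.INTER_CUBIC)
v=[.6224,.0363,-.1008]
pts=[(0,.126,.127),(0,-.136,.061),(-.105,.083,.152),(.037,.126,.141),(-.037,.126,.141),(.037,-.136,.075),(-.037,-.136,.075),(.045,.15,.16),(-.045,.15,.16),(-.045,.18,.16)]
for q in wproj(T,std(*v,pts)):cv2.circle(big,tuple(int(t) for t in (q+.5)*1.4),3,(0,255,0),1)
cv2.imwrite("pics/w1.png",big);np.save("T1.npy",T)
E
```

```text
time: 3.15
ee_pos: [0.493, -0.0326, 0.3275]
eef_rot: [0.175, 3.128, 0.013]
force: [-0.2, 1.3, -0.2]
grip_width: 0.0004
[[-0.994, 0.112, 0.009, 0.493], [0.112, 0.994, 0.008, -0.033], [-0.008, 0.009, -1.0, 0.327], [0.0, 0.0, 0.0, 1.0]]
bar_high [([202.2, 62.1], 0.61)]
bar_low [([260.2, 236.1], 0.97)]
paddle [([202.4, 417.2], 0.78)]
catch_front [([199.0, 288.2], 0.81)]
```

View pics/w1.png

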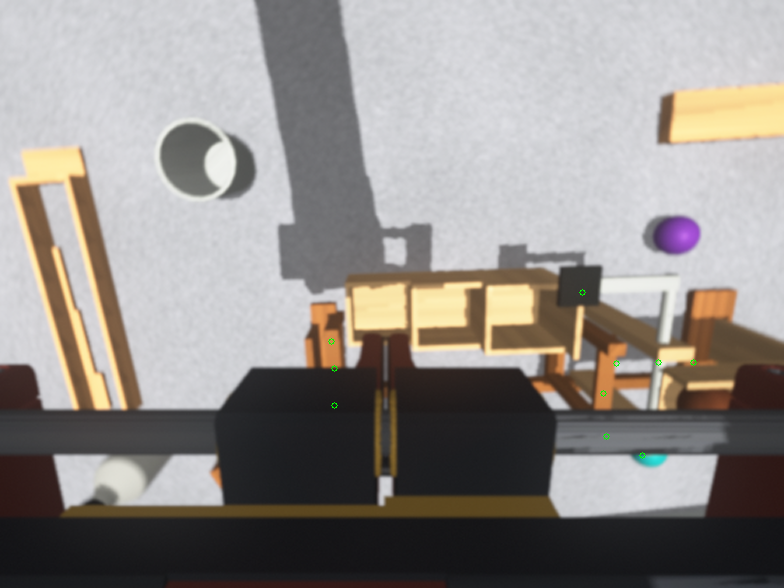

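Wrist view: paddle at big (580,285) vs predicted (582,292); posts/cheeks also suggest the stand lies ~5 mm nearer the robot. I'll refit and check with an enlarged top crop.

```bash
cat > fit.py <<'E'
from h import *
T=np.load("T1.npy")
b=lambda x,y:((x+.5)/2.6-.5+140,(y+.5)/2.6-.5+130)
obs=[("top",b(205.5,117.5),(.045,.165,.16)),("top",b(205.5,194),(-.045,.165,.16)),("top",b(281,243),(-.105,.083,.152)),
("top",b(466,170),(0,-.136,.061)),("top",(230,190),(0,.126,.127)),
("side",(292,226),(-.105,.083,.152)),
("w",(414.3,203.6),(-.105,.083,.152)),("w",(482,253),(-.045,.165,.16)),("w",(236.1,260.2),(0,-.136,.061))]
f=lambda v:np.concatenate([(wproj(T,std(*v,P)) if c=="w" else proj(c,std(*v,P)))[0]-rc for c,rc,P in obs])
s=least_squares(f,[.62,.036,-.1],loss='soft_l1')
E
python3 - <<'E'
from fit import *
print(s.x,np.round(f(s.x).reshape(-1,2),1).tolist());v=s.x
k=4.4;im=cv2.imread("pics/top0.png");A=cv2.resize(im[172:232,155:335],None,fx=k,fy=k,interpolation=cv2.INTER_CUBIC)
def poly(B,P,o,k,close=True):
    q=((proj("top",P)-o+.5)*k).astype(int);cv2.polylines(B,[q],close,(0,255,0),1)
def rect(x0,x1,y0,y1,z):return [(x0,y0,z),(x1,y0,z),(x1,y1,z),(x0,y1,z)]
o=[155,172]
for y,z in((.126,.141),(-.136,.075)):
  poly(A,std(*v,rect(.037,.049,y-.007,y+.007,z)),o,k);poly(A,std(*v,rect(-.049,-.037,y-.007,y+.007,z)),o,k)
poly(A,std(*v,rect(-.122,-.088,.066,.1,.152)),o,k);poly(A,std(*v,rect(-.045,.045,.15,.18,.16)),o,k)
for q in(.03,.05,.07):
  pass
# ramp
g=im[165:275,380:440];B=cv2.resize(g,None,fx=3,fy=3,interpolation=cv2.INTER_CUBIC)
h=at("top",(175,402),0)[:2];t=at("top",(268,415.5),0)[:2];print(h,t,np.hypot(*(h-t)))
u=(h-t)/np.hypot(*(h-t));n=np.array([u[1],-u[0]]);c=h-.155*u
print("ramp",c,u)
C=lambda x,y,z:[*(c+n*x+u*y),z]
poly(B,[C(-.031,.155,.032),C(.031,.155,.032),C(.031,-.12,.032),C(-.031,-.12,.032)],[380,165],3)
poly(B,[C(-.031,.155,0),C(.031,.155,0),C(.031,-.155,0),C(-.031,-.155,0)],[380,165],3)
out=np.zeros((600,800,3),np.uint8);out[:A.shape[0],:A.shape[1]]=A;out[268:268+B.shape[0],:B.shape[1]]=B
cv2.imwrite("pics/fit.png",out)
for z in(.05,.07):print("drawer pts",)
fr=at("top",(222,295),.035)[:2];a=v[2];d=fr-v[:2];print("catch_front in stand",np.array([[np.cos(a),np.sin(a)],[-np.sin(a),np.cos(a)]])@d)
E
```

```text
[ 0.61707844  0.03556583 -0.09393825] [[0.3, -0.3], [0.5, 0.0], [0.0, 1.0], [0.0, -0.7], [3.5, 1.7], [2.1, 3.6], [0.1, 0.2], [-0.2, 0.6], [1.7, -0.0]]
[ 0.64958944 -0.38710715] [ 0.34324373 -0.37580172] 0.30655424694606637
ramp [ 0.49469488 -0.3813909 ] [ 0.99931974 -0.03687904]
drawer pts
drawer pts
catch_front in stand [-0.08103181 -0.05851105]
```

View pics/fit.png

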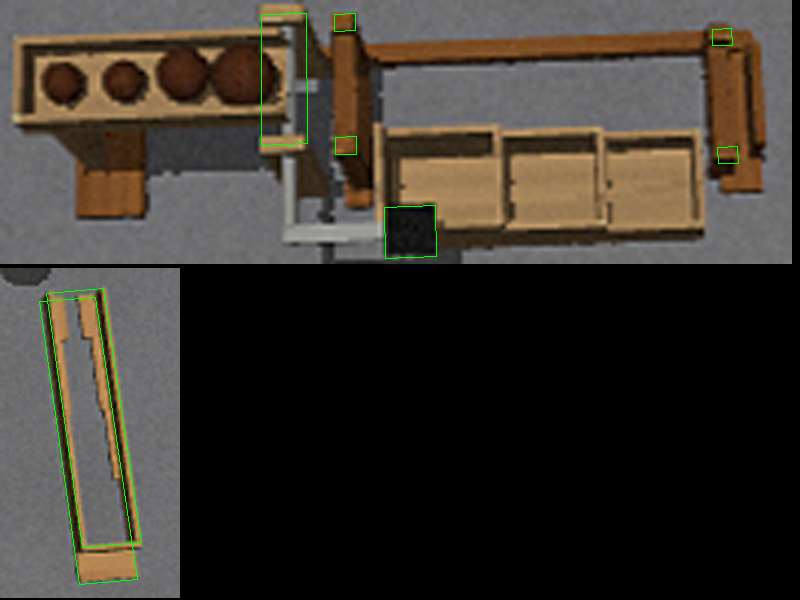

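High posts, cheeks, paddle and ramp outlines fit well; ramp centre ≈ (0.495,−0.381), head towards +x; drawer is ~45 mm out. Descend in front of it.

```bash
python3 -m jog '[0,0,-0.018,-0.002,0.02,0.01,1, 0,0,0,0,0,0.048,1, 0,0,0,0,0,0.048,1, 0,0,0,0,0,0.048,1, 0,0,0,0,0,0.048,1, 0,0,0,0,0,0.04,1, 0,0,0,0,0,0.03,1, 0,0,0,0,0,0.015,1, 0,0,0,0,0,0,1]'
```

```text
time: 4.3
ee_pos: [0.5021, 0.0115, 0.0268]
eef_rot: [0.126, 3.128, 0.025]
force: [-0.0, 0.9, 0.1]
grip_width: 0.0007
```

```bash
python3 -m jog '[0,0,0,0,-0.025,-0.007,1, 0,0,0,-0.015,0,0,1, 0,0,0,-0.012,0,0,1, 0,0,0,-0.012,0,0,1, 0,0,0,-0.01,0,0,1, 0,0,0,-0.006,0,0,1]'
```

```text
time: 4.9
ee_pos: [0.5543, -0.0125, 0.0335]
eef_rot: [0.117, 3.135, 0.028]
force: [-1.1, -1.5, -0.4]
grip_width: 0.0003
```

```bash
python3 -m jog '[0,0,0,-0.005,0,0,1, 0,0,0,-0.004,0,0,1, 0,0,0,-0.003,0,0,1]'; python3 -m jog '[0,0,0,-0.003,0,0,1, 0,0,0,-0.002,0,0,1]'
```

```text
time: 5.2
ee_pos: [0.5677, -0.0133, 0.0336]
eef_rot: [0.116, 3.135, 0.028]
force: [-1.3, -1.0, 0.8]
grip_width: 0.0005
time: 5.4
ee_pos: [0.5678, -0.0132, 0.033]
eef_rot: [-0.116, -3.133, -0.03]
force: [-6.6, 0.4, 5.2]
grip_width: 0.0005
```

Stopped at the expected home position. One firmer push, then back off and up.

```bash
python3 -m jog '[0,0,0,-0.006,0,0,1, 0,0,0,-0.008,0,0,1]'; python3 -m jog '[0,0,0,0.03,0,0,1, 0,0,0,0.035,-0.01,0,1, 0,0,0,0,-0.01,-0.045,0, 0,0,0,0,-0.01,-0.048,0, 0,0,0,0,-0.03,-0.03,0, 0,0,0,0,-0.04,-0.02,0, 0,0,0,0,-0.045,0,0, 0,0,0,0,-0.045,0,0, 0,0,0,0,-0.045,0,0]'
python3 - <<'E'
from h import *
im=capture("top");cv2.imwrite("pics/top1.png",im[:,:,::-1])
im=capture("side");cv2.imwrite("pics/side1.png",im[:,:,::-1])
T=pose();np.save("T2.npy",T);print(np.round(T,3).tolist());im=capture("wrist");cv2.imwrite("pics/w2.png",im[:,:,::-1])
for l in["ramp","ramp_head","ramp_foot"]:
    print(l,[(np.round(wat(T,d["at"],0),3).tolist(),round(d["p"],2)) for d in place_of("wrist",l)[:2]])
E
```

```text
time: 5.6
ee_pos: [0.5672, -0.0129, 0.0314]
eef_rot: [-0.115, -3.104, -0.037]
force: [-28.5, 1.6, 23.3]
grip_width: 0.0001
time: 6.5
ee_pos: [0.495, -0.244, 0.1793]
eef_rot: [-0.085, -3.116, -0.044]
force: [1.9, 0.1, 0.1]
grip_width: 0.0531
[[-0.998, 0.065, -0.024, 0.493], [0.065, 0.998, 0.025, -0.25], [0.026, 0.023, -0.999, 0.179], [0.0, 0.0, 0.0, 1.0]]
ramp [([0.497, -0.381, 0.0], 0.98)]
ramp_head [([0.621, 0.043, 0.0], 0.23)]
ramp_foot [([0.342, -0.375, 0.0], 0.6)]
```

```bash
python3 -m jog '[0.023,-0.026,-0.028,0,-0.03,0,0, 0,0,0,-0.004,-0.045,0,0, 0,0,0,-0.004,-0.045,0.03,0, 0,0,0,0,-0.005,0.02,0, 0,0,0,0,0,0,0]'
python3 - <<'E'
from h import *
from fit import poly if False else *
E
python3 - <<'E'
from h import *
im=capture("top");cv2.imwrite("pics/top2.png",im[:,:,::-1])
T=pose();print(np.round(T,3).tolist());np.save("T3.npy",T);iw=capture("wrist")[:,:,::-1]
print([(np.round(wat(T,d["at"],0),3).tolist(),round(d["p"],2)) for d in place_of("wrist","ramp")[:2]])
v=[.6171,.0356,-.094];k=4.4;im=cv2.imread("pics/top1.png");A=cv2.resize(im[172:232,155:335],None,fx=k,fy=k,interpolation=cv2.INTER_CUBIC)
def rect(x0,x1,y0,y1,z):return [(x0,y0,z),(x1,y0,z),(x1,y1,z),(x0,y1,z)]
L=[]
for y,z in((.126,.141),(-.136,.075)):L+=[rect(.037,.049,y-.007,y+.007,z),rect(-.049,-.037,y-.007,y+.007,z)]
L+=[rect(-.036,.036,-.121,-.05,.05),rect(-.036,.036,.03,.109,.088)]
for P in L:
    cv2.polylines(A,[((proj("top",std(*v,P))-[155,172]+.5)*k).astype(int)],True,(0,255,0),1)
si=cv2.imread("pics/side1.png");B=cv2.resize(si[170:270,210:320],None,fx=3.3,fy=3.3,interpolation=cv2.INTER_CUBIC)
for P in L[:]+[rect(-.122,-.088,.066,.1,.152)]:
    cv2.polylines(B,[((proj("side",std(*v,P))-[210,170]+.5)*3.3).astype(int)],True,(0,255,0),1)
out=np.zeros((600,800,3),np.uint8);out[:A.shape[0],:A.shape[1]]=A;out[268:268+B.shape[0],:B.shape[1]]=B
W=cv2.resize(iw,(426,320));out[270:590,370:796]=W
cv2.imwrite("pics/fit2.png",out)
E
```

```text
time: 7.3
ee_pos: [0.507, -0.3564, 0.1256]
eef_rot: [0.005, 3.138, 0.016]
force: [0.1, 0.2, -0.1]
grip_width: 0.0876
[[-1.0, 0.003, 0.005, 0.507], [0.003, 1.0, 0.009, -0.357], [-0.005, 0.009, -1.0, 0.127], [0.0, 0.0, 0.0, 1.0]]
[]  File "<stdin>", line 2
    from fit import poly if False else *
                         ^^
SyntaxError: invalid syntax
```

View pics/fit2.png

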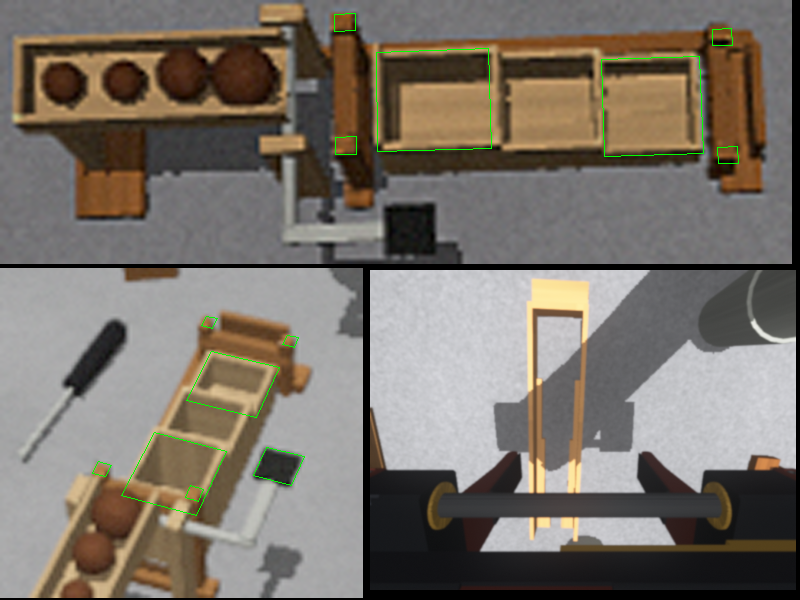

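Drawer is home (outline matches in both views within ~2 mm) and posts match. Refine ramp pose from the wrist picture pixels.

```bash
python3 - <<'E'
from h import *
T=np.load("T3.npy")
f=lambda x,y,z:np.round(wat(T,((y-270)/.762,(x-370)/.761),z),4)[:2]
print("foot L,R",f(531,280,.006),f(589,283,.006),"crosswall",f(526.5,303,.032),f(586,308,.032),"head",f(531,540,.032),f(579,540,.032))
T0=np.eye(4)
for rc,z in (((264,405.5),.006),((268.5,426),.006),((173,396.5),.032),((172.5,414.5),.032)):print(at("top",rc,z)[:2])
E
```

```text
foot L,R [ 0.3417 -0.4073] [ 0.3445 -0.3442] crosswall [ 0.3712 -0.4084] [ 0.3758 -0.3483] head [ 0.6518 -0.4193] [ 0.6524 -0.3561]
[ 0.35921646 -0.34508278]
[ 0.33727002 -0.40660181]
[ 0.65027955 -0.36133705]
[ 0.64470428 -0.41926003]
```

```bash
python3 -m jog '[0,0,0.036,0.0095,-0.025,0,0, 0,0,0,0,0,0.03,0, 0,0,0,0,0,0.02,0, 0,0,0,0,0,0,0]'
```

```text
time: 7.85
ee_pos: [0.5057, -0.3767, 0.0838]
eef_rot: [0.046, 3.124, 0.011]
force: [-0.5, 0.0, -0.5]
grip_width: 0.0879
```

```bash
python3 -m jog '[0,0,0.005,0.008,-0.005,0.025,0, 0,0,0,0.001,0,0.025,0, 0,0,0,0,0,0.016,0, 0,0,0,0,0,0.008,0, 0,0,0,0,0,0,0]'
```

```text
time: 8.35
ee_pos: [0.5056, -0.3782, 0.0156]
eef_rot: [0.04, 3.113, 0.007]
force: [-0.8, -0.2, -0.4]
grip_width: 0.0881
```

```bash
python3 -m jog '[0,0.028,0,0.008,-0.004,0.005,0, 0,0,0,0.002,0,0.002,0, 0,0,0,0,0,0,0]'
```

```text
time: 8.65
ee_pos: [0.4966, -0.3829, 0.0104]
eef_rot: [0.039, 3.14, 0.005]
force: [-0.3, -0.7, 0.7]
grip_width: 0.088
```

```bash
python3 -m jog '[0,0,0,0,0,0.005,0, 0,0,0,0,0,0,0.5, 0,0,0,0,0,0,0.5, 0,0,0,0,0,0,0.5, 0,0,0,0,0,0,0.5, 0,0,0,0,0,0,0.5]' 35
```

```text
time: 9.25
ee_pos: [0.497, -0.3834, 0.0059]
eef_rot: [0.04, 3.139, 0.004]
force: [0.6, -0.2, 0.3]
grip_width: 0.0618
```

```bash
python3 -m jog '[0,0,0,0,0,-0.02,0.5, 0,0,0,0,0,-0.045,0.5, 0,0,0,0,0,-0.048,0.5, 0,0,0,0,0,-0.048,0.5, 0,0,0,0,0,-0.048,0.5, 0,0,0,0,0,-0.048,0.5, 0,0,0,0,0,-0.02,0.5, 0,0,0,0,0,0,0.5]'
```

```text
time: 10.05
ee_pos: [0.4933, -0.3816, 0.2881]
eef_rot: [-0.041, -3.133, -0.015]
force: [0.7, -0.1, -2.3]
grip_width: 0.0618
```

```bash
python3 -m jog '[0,0,-0.137,0,0,0,0.5, 0,0,-0.137,0,0,0,0.5, 0,0,-0.137,0,0,0,0.5, 0,0,-0.137,0,0,0,0.5, 0,0,-0.137,0,0,0,0.5, 0,0,-0.137,0,0,0,0.5, 0,0,-0.137,0,0,0,0.5, 0,0,-0.137,0,0,0,0.5, 0,0,-0.137,0,0,0,0.5, 0,0,-0.137,0,0,0,0.5]'
python3 - <<'E'
from h import *
T=pose();print(np.round(T,3).tolist(),np.round(r.state()["joint_positions"],2))
E
```

```text
time: 11.05
ee_pos: [0.4835, -0.3709, 0.2526]
eef_rot: [1.584, -2.666, -0.109]
force: [-0.2, 0.6, -4.6]
grip_width: 0.0619
[[-0.478, -0.875, -0.069, 0.484], [-0.878, 0.477, 0.04, -0.371], [-0.002, 0.08, -0.997, 0.253], [0.0, 0.0, 0.0, 1.0]] [ 1.03  0.47 -0.67  1.59  0.29  1.27  2.95]
```

```bash
python3 -m jog '[0,0,0,-0.042,0.008,-0.008,0.5, 0,0,0,-0.042,0.008,-0.008,0.5, 0,0,0,-0.042,0.008,-0.008,0.5, 0,0,0,-0.042,0.008,-0.008,0.5, 0,0,0,-0.042,0.008,-0.008,0.5, 0,0,0,-0.042,0.008,-0.008,0.5, 0,0,0,-0.042,0.008,-0.008,0.5, 0,0,0,0,0,0,0.5]'
cat > want.py <<'E'
# prints shift/turn (tool axes) from the present pose to target: stand point, tilt
import sys
from h import *
V=[.618,.0356,-.088]
def goal(p,tilt):
    a=V[2];S=Ro.from_euler("z",a)*Ro.from_euler("x",tilt)
    R=S.as_matrix()@np.array([[0,-1,0],[-1,0,0],[0,0,-1.]])   # tool x=-y, tool y=-x, tool z=-z of ramp
    return std(*V,p)[0],R
if __name__=="__main__":
    x,y,z,t=map(float,sys.argv[1:5]);T=pose();P,R=goal((x,y,z),t)
    print("turn",np.round(Ro.from_matrix(T[:3,:3].T@R).as_rotvec(),3),"shift",np.round(T[:3,:3].T@(P-T[:3,3]),4),
      "pos",np.round(T[:3,3],4),"goal",np.round(P,4),"q",np.round(r.state()["joint_positions"],2))
E
python3 want.py 0 0 .3 0
```

```text
time: 11.85
ee_pos: [0.5706, -0.087, 0.2964]
eef_rot: [1.558, -2.671, -0.161]
force: [0.3, 0.8, -2.4]
grip_width: 0.0617
turn [ 0.108  0.037 -0.426] shift [-0.13    0.0193  0.0003] pos [ 0.5706 -0.087   0.2964] goal [0.618  0.0356 0.3   ] q [ 0.65  0.41 -0.77  1.59  0.21  1.34  2.48]
```

```bash
python3 -m jog '[0.05,0.018,-0.1,0,0,0,0.5, 0.05,0.018,-0.1,0,0,0,0.5, 0,0,-0.1,0,0,0,0.5, 0,0,-0.1,0,0,0,0.5, 0,0,0,0,0,0,0.5]'; python3 want.py 0 0 .26 0
```

```text
time: 12.35
ee_pos: [0.5654, -0.0835, 0.2852]
eef_rot: [2.106, -2.303, -0.027]
force: [0.7, -0.8, -2.8]
grip_width: 0.0618
turn [ 0.027 -0.004 -0.001] shift [-0.1234 -0.0425  0.0236] pos [ 0.5654 -0.0835  0.2852] goal [0.618  0.0356 0.26  ] q [ 0.69  0.39 -0.85  1.67  0.3   1.25  2.82]
```

```bash
python3 -c "
from h import *
cv2.imwrite('pics/s3.png',capture('side')[:,:,::-1])"
python3 -m jog '[0.027,-0.004,0,-0.03,-0.01,0,0.5, 0,0,0,-0.04,-0.014,0,0.5, 0,0,0,-0.04,-0.014,0,0.5, 0,0,0,-0.012,-0.004,0,0.5, 0,-0.085,0,0,0,0,0.5, 0,-0.08,0,0,0,0,0.5, 0,-0.08,0,0,0,0,0.5, 0,0,0,0,0,0,0.5]'; python3 want.py 0 -.0015 .2 .245
```

```text
time: 13.2
ee_pos: [0.6175, 0.0353, 0.2751]
eef_rot: [-1.96, 2.204, 0.266]
force: [0.4, -0.7, -4.5]
grip_width: 0.0615
turn [ 0.007  0.009 -0.03 ] shift [ 0.0199 -0.0016  0.0724] pos [0.6175 0.0353 0.2751] goal [0.6179 0.0341 0.2   ] q [ 0.65  0.5  -0.94  1.61  0.16  1.15  2.75]
```

```bash
python3 -m jog '[0.007,0.009,-0.03,0.007,-0.001,0.024,0.5, 0,0,0,0.007,0,0.024,0.5, 0,0,0,0.006,0,0.024,0.5, 0,0,0,0.006,0,0.024,0.5, 0,0,0,0,0,0.015,0.5, 0,0,0,0,0,0,0.5]'; python3 want.py 0 -.0015 .15 .245
python3 - <<'E'
from want import *
a=capture("side")[:,:,::-1].copy();b=capture("top")[:,:,::-1].copy();T=pose()
M=np.array([[0,-1,0],[-1,0,0],[0,0,-1.]])
rp=np.array([(sx*.031,y,.032) for sx,y in((1,.155),(1,-.12),(-1,-.12),(-1,.155))])-[0,0,.006]
W=rp@M.T@T[:3,:3].T+T[:3,3]
def rect(x0,x1,y0,y1,z):return [(x0,y0,z),(x1,y0,z),(x1,y1,z),(x0,y1,z)]
A=cv2.resize(a[160:290,190:330],None,fx=3.8,fy=3.8,interpolation=cv2.INTER_CUBIC)
B=cv2.resize(b[160:240,200:335],None,fx=5.8,fy=5.8,interpolation=cv2.INTER_CUBIC)
for c,I,o,k in(("side",A,[190,160],3.8),("top",B,[200,160],5.8)):
    cv2.polylines(I,[((proj(c,W)-o+.5)*k).astype(int)],True,(255,0,255),1)
    for y,z in((.126,.141),(-.136,.075)):
        for s in(-1,1):cv2.polylines(I,[((proj(c,std(*V,rect(s*.037,s*.049,y-.007,y+.007,z)))-o+.5)*k).astype(int)],True,(0,255,0),1)
A=A[:,:500];out=np.zeros((600,800,3),np.uint8)
cv2.imwrite("pics/s4.png",A);cv2.imwrite("pics/t4.png",B);print(A.shape,B.shape)
E
```

```text
time: 13.8
ee_pos: [0.6173, 0.0351, 0.1556]
eef_rot: [-1.992, 2.192, 0.237]
force: [-1.0, 1.1, -3.3]
grip_width: 0.0616
turn [ 0.001 -0.011 -0.008] shift [ 0.0022 -0.0007  0.0052] pos [0.6173 0.0351 0.1556] goal [0.6179 0.0341 0.15  ] q [ 0.59  0.61 -0.87  1.74  0.28  0.94  2.72]
(494, 500, 3) (464, 783, 3)
```

View pics/s4.png

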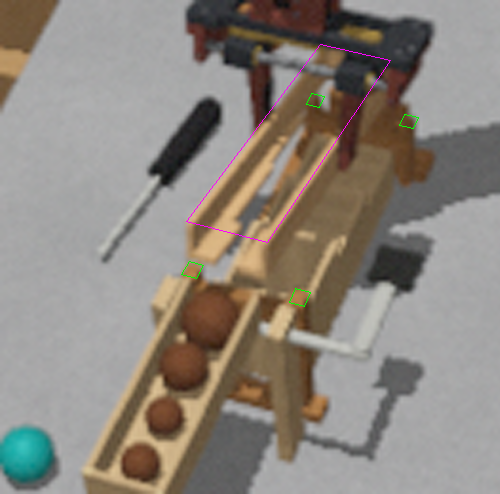

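View pics/t4.png

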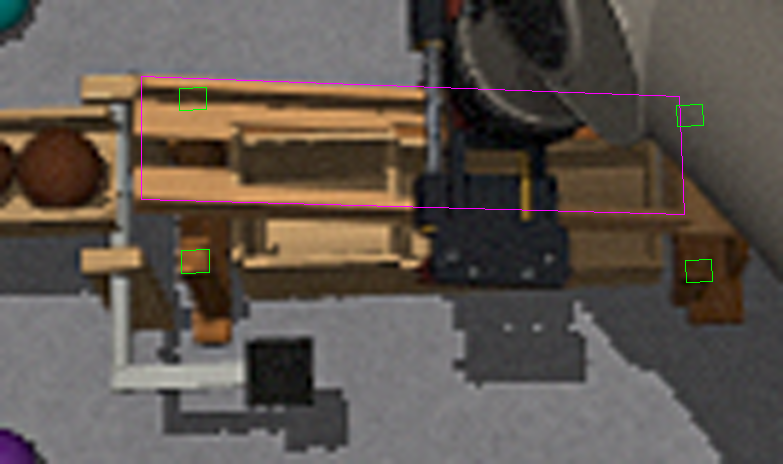

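Side view: ramp held, head uphill by the tray, matching prediction. Top view: ramp lies ~2 mm nearer the robot and uphill than predicted, well inside the gaps; correct slightly while lowering.

```bash
python3 -m jog '[0,-0.011,-0.008,0.006,-0.002,0.015,0.5, 0,0,0,0.004,0,0.015,0.5, 0,0,0,0.003,0,0.012,0.5, 0,0,0,0,0,0.003,0.5, 0,0,0,0,0,0,0.5]'; python3 want.py .001 -.0025 .101 .245
```

```text
time: 14.4
ee_pos: [0.6232, 0.0322, 0.1098]
eef_rot: [-1.99, 2.173, 0.238]
force: [0.3, -0.4, -3.0]
grip_width: 0.0623
turn [-0.007  0.001  0.001] shift [0.0018 0.0046 0.0086] pos [0.6232 0.0322 0.1098] goal [0.6188 0.033  0.101 ] q [ 0.57  0.67 -0.84  1.76  0.32  0.85  2.72]
```

```bash
python3 -m jog '[-0.007,0,0,0,0.005,0.001,0.5, 0,0,0,0.001,0,0.004,0.5, 0,0,0,0,0,0,0.5]'; python3 want.py .001 -.0025 .101 .245;python3 -m jog '[0,0,0,0.001,0,0.003,0.5, 0,0,0,0,0,0,0.5]'; python3 want.py .001 -.0025 .101 .245
```

```text
time: 14.7
ee_pos: [0.6181, 0.0332, 0.1049]
eef_rot: [-1.993, 2.175, 0.246]
force: [0.3, 0.0, -3.5]
grip_width: 0.0616
turn [-0.     0.001  0.001] shift [ 0.001  -0.0007  0.0038] pos [0.6181 0.0332 0.1049] goal [0.6188 0.033  0.101 ] q [ 0.57  0.67 -0.84  1.77  0.32  0.85  2.72]
time: 14.9
ee_pos: [0.6184, 0.033, 0.102]
eef_rot: [-1.993, 2.174, 0.244]
force: [-0.1, 0.6, -2.4]
grip_width: 0.0617
turn [-0.001  0.001  0.001] shift [ 0.0002 -0.0003  0.001 ] pos [0.6184 0.033  0.102 ] goal [0.6188 0.033  0.101 ] q [ 0.57  0.67 -0.83  1.78  0.32  0.84  2.72]
```

```bash
python3 -m jog '[0,0,0,0,0,0.002,0.5, 0,0,0,0,0,0,0.5]';python3 -m jog '[0,0,0,0,0,0.002,0.5, 0,0,0,0,0,0,0.5]';python3 -m jog '[0,0,0,0,0,0.002,0.5, 0,0,0,0,0,0,0.5]'; python3 want.py .001 -.0025 .101 .245
```

```text
time: 15.1
ee_pos: [0.619, 0.0335, 0.1006]
eef_rot: [-1.993, 2.174, 0.243]
force: [0.9, 0.7, -2.7]
grip_width: 0.0618
time: 15.3
ee_pos: [0.6195, 0.0335, 0.1008]
eef_rot: [-1.993, 2.175, 0.241]
force: [0.3, 0.2, -2.7]
grip_width: 0.0621
time: 15.5
ee_pos: [0.62, 0.0336, 0.1006]
eef_rot: [-1.992, 2.176, 0.24]
force: [-0.4, 0.4, -3.0]
grip_width: 0.0617
turn [-0.004 -0.002  0.001] shift [ 0.0006  0.0012 -0.0006] pos [0.62   0.0336 0.1006] goal [0.6188 0.033  0.101 ] q [ 0.57  0.67 -0.83  1.77  0.33  0.84  2.71]
```

```bash
python3 -m jog '[0,0,0,0.001,0,0.004,0.5]';python3 -m jog '[0,0,0,0.001,0,0.004,0.5]'
```

```text
time: 15.6
ee_pos: [0.6203, 0.0339, 0.099]
eef_rot: [-1.992, 2.176, 0.239]
force: [-14.6, -7.4, 35.4]
grip_width: 0.0622
time: 15.7
ee_pos: [0.6204, 0.0341, 0.098]
eef_rot: [-1.993, 2.177, 0.239]
force: [-14.9, -8.5, 34.3]
grip_width: 0.0619
```

```bash
python3 want.py .001 -.0025 .101 .245
```

```text
turn [-0.003 -0.003  0.   ] shift [ 0.0005  0.0015 -0.0032] pos [0.6204 0.0341 0.098 ] goal [0.6188 0.033  0.101 ] q [ 0.56  0.68 -0.83  1.78  0.33  0.84  2.71]
```

Ramp is bearing on the bars (35 N). Ease off and release.

```bash
python3 -m jog '[0,0,0,0,0,-0.002,0.5, 0,0,0,0,0,0,0.25, 0,0,0,0,0,0,0.2, 0,0,0,0,0,0,0.1, 0,0,0,0,0,0,0.1]'
python3 - <<'E'
from want import *
b=capture("side")[:,:,::-1].copy()
def rect(x0,x1,y0,y1,z):return [(x0,y0,z),(x1,y0,z),(x1,y1,z),(x0,y1,z)]
A=cv2.resize(b[160:290,190:330],None,fx=4.4,fy=4.4,interpolation=cv2.INTER_CUBIC)
c,s=np.cos(.245),np.sin(.245)
P=[(sx*.031,y*c-.032*s,.095+y*s+.032*c) for sx,y in((1,.155),(1,-.12),(-1,-.12),(-1,.155))]
cv2.polylines(A,[((proj("side",std(*V,P))-[190,160]+.5)*4.4).astype(int)],True,(255,0,255),1)
cv2.imwrite("pics/s5.png",A)
E
```

```text
time: 16.2
ee_pos: [0.6214, 0.0346, 0.1003]
eef_rot: [-1.992, 2.174, 0.237]
force: [0.3, -0.3, -0.6]
grip_width: 0.0786
```

View pics/s5.png

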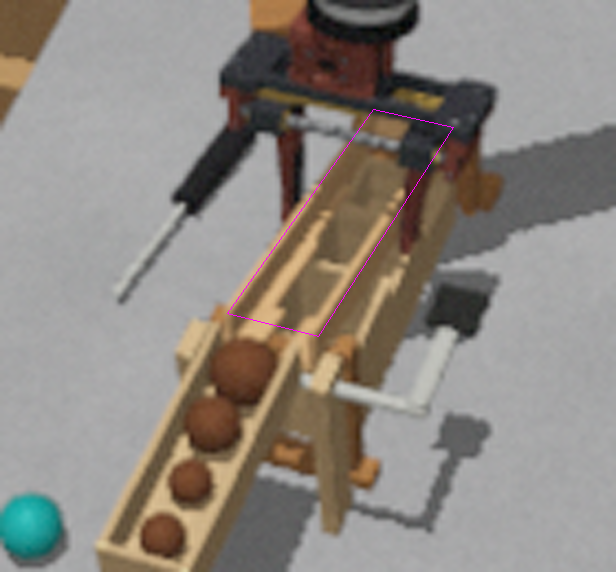

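```bash
python3 -m jog '[0,0,0,0,0,0,0, 0,0,0,0,0,-0.01,0, 0,0,0,0,0,-0.02,0, 0,0,0,0,0,-0.045,0, 0,0,0,0,0,-0.048,0, 0,0.08,0.1,0,0,-0.03,1, 0,0.08,0.12,0,0,-0.02,1, 0,0.08,0.13,0,0,0,1, 0,0,0.13,0,0,0,1, 0,0,0.13,0,0,0,1]'; python3 -m jog '[0,0,0.13,0,0,0,1, 0,0,0.13,0,0,0,1, 0,0,0.13,0,0,0,1, 0,0,0.13,0,0,0,1, 0,0,0.13,0,0,0,1, 0,0,0.13,0,0,0,1, 0,0,0.13,0,0,0,1, 0,0,0,0,0,0,1]' 20
cat >> want.py <<'E'
def goal2(p):
    R=Ro.from_euler("z",V[2]).as_matrix()@np.diag([-1,1,-1.]);return std(*V,p)[0],R
E
cat > w2.py <<'E'
from want import *
x,y,z=map(float,sys.argv[1:4]);T=pose();P,R=goal2((x,y,z))
print("turn",np.round(Ro.from_matrix(T[:3,:3].T@R).as_rotvec(),3),"shift",np.round(T[:3,:3].T@(P-T[:3,3]),4),"pos",np.round(T[:3,3],4),"goal",np.round(P,4))
E
python3 w2.py -.105 .088 .22
```

```text
time: 17.25
ee_pos: [0.6167, -0.0091, 0.2811]
eef_rot: [1.301, -2.834, -0.034]
force: [-0.1, 0.2, 0.1]
grip_width: 0.0514
time: 18.05
ee_pos: [0.6162, -0.0066, 0.288]
eef_rot: [-0.134, -3.114, -0.018]
force: [0.5, -0.1, -0.6]
grip_width: 0.0005
turn [ 0.01  -0.025  0.002] shift [0.1049 0.1296 0.072 ] pos [ 0.6162 -0.0066  0.288 ] goal [0.5211 0.1325 0.22  ]
```

```bash
python3 -m jog '[0.01,-0.025,0,0.035,0.03,0,1, 0,0,0,0.035,0.033,0,1, 0,0,0,0.03,0.033,0,1, 0,0,0,0.006,0.033,0.01,1, 0,0,0,0,0,0.03,1, 0,0,0,0,0,0,1]'
python3 w2.py -.105 .088 .16
python3 - <<'E'
from want import *
c,s=np.cos(.245),np.sin(.245)
P=[(sx*.031,y*c-.032*s,.095+y*s+.032*c) for sx,y in((1,.155),(1,-.12),(-1,-.12),(-1,.155))]
Q=[(sx*.031,y*c,.095+y*s) for sx,y in((1,-.155),(-1,-.155))]
out=np.zeros((600,800,3),np.uint8)
b=capture("side")[:,:,::-1].copy();t=capture("top")[:,:,::-1].copy()
A=cv2.resize(b[165:265,215:315],None,fx=3.3,fy=3.3,interpolation=cv2.INTER_CUBIC)
B=cv2.resize(t[170:230,155:335],None,fx=4.4,fy=4.4,interpolation=cv2.INTER_CUBIC)
for n,I,o,k in(("side",A,[215,165],3.3),("top",B,[155,170],4.4)):
    for L in(P,Q):cv2.polylines(I,[((proj(n,std(*V,L))-o+.5)*k).astype(int)],True,(255,0,255),1)
out[:264,:792]=B;out[266:596,:330]=A
T=pose();w=capture("wrist")[:,:,::-1];out[266:586,360:786]=cv2.resize(w,(426,320))
cv2.imwrite("pics/seat.png",out)
E
```

```text
time: 18.65
ee_pos: [0.5183, 0.1354, 0.2514]
eef_rot: [0.101, 3.134, 0.002]
force: [-0.1, -0.1, -0.1]
grip_width: 0.0005
turn [0.001 0.006 0.024] shift [-0.0025 -0.0028  0.0914] pos [0.5183 0.1354 0.2514] goal [0.5211 0.1325 0.16  ]
```

View pics/seat.png

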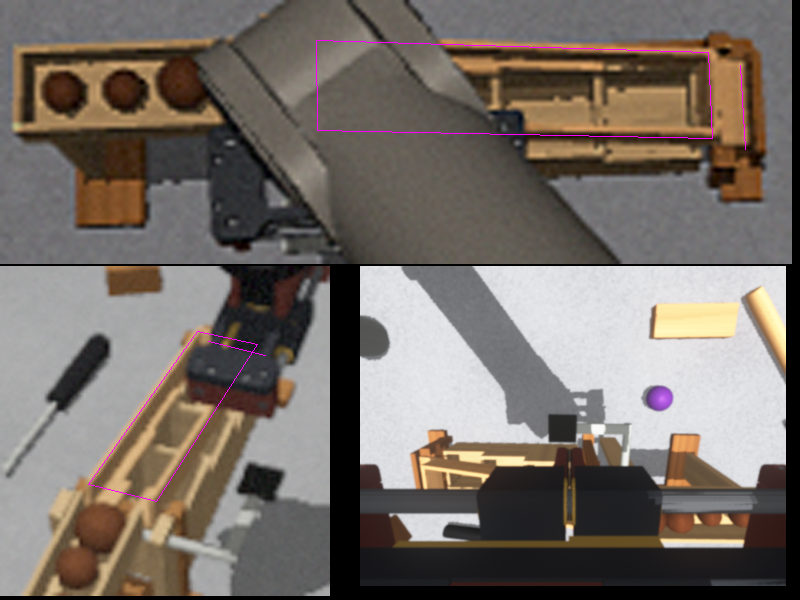

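Ramp lies between the posts on both bars, outline matching (foot at top-crop (742,110), head by the tray). Now descend to the paddle.

```bash
python3 -m jog '[0,0.006,0.024,-0.003,-0.003,0.03,1, 0,0,0,0,0,0.03,1, 0,0,0,0,0,0.022,1, 0,0,0,0,0,0.005,1, 0,0,0,0,0,0,1]';python3 w2.py -.105 .088 .11
```

```text
time: 19.3
ee_pos: [0.5329, 0.1292, 0.1735]
eef_rot: [0.155, 3.119, 0.009]
force: [-0.6, -0.3, -0.1]
grip_width: 0.0004
turn [ 0.007  0.018 -0.011] shift [0.0132 0.0016 0.0632] pos [0.5329 0.1292 0.1735] goal [0.5211 0.1325 0.11  ]
```

```bash
python3 -m jog '[0.007,0.018,-0.011,0.013,0.002,0,1, 0,0,0,0,0,0.005,1, 0,0,0,0,0,0,1]';python3 w2.py -.105 .088 .11
```

```text
time: 19.6
ee_pos: [0.5214, 0.1329, 0.1716]
eef_rot: [0.138, 3.135, 0.001]
force: [0.5, -0.5, -0.2]
grip_width: 0.0005
turn [ 0.001  0.004 -0.   ] shift [ 0.0005 -0.0004  0.0616] pos [0.5214 0.1329 0.1716] goal [0.5211 0.1325 0.11  ]
```

```bash
python3 -m jog '[0,0.003,0,0,0,0.009,1, 0,0,0,0,0,0.008,1, 0,0.002,0,0,0,0.004,1, 0,0,0,0,0,0.004,1, 0,0.002,0,0,0,0.004,1, 0,0,0,0,0,0.004,1]';python3 w2.py -.105 .088 .11
```

```text
time: 20.2
ee_pos: [0.5225, 0.1334, 0.1381]
eef_rot: [-0.138, -3.138, -0.002]
force: [-1.6, -0.1, 3.8]
grip_width: 0.0002
turn [ 0.001 -0.001  0.   ] shift [ 0.0013 -0.001   0.0281] pos [0.5225 0.1334 0.1381] goal [0.5211 0.1325 0.11  ]
```

```bash
python3 -m jog '[0,0,0,0.001,0,0.004,1, 0,0.002,0,0,0.001,0.004,1, 0,0,0,0,0.001,0.003,1, 0,0.002,0,0,0.001,0.003,1, 0,0,0,0,0.001,0.003,1, 0,0.002,0,0,0.001,0.003,1, 0,0,0,0,0.001,0.003,1, 0,0,0,0,0,0.003,1]';python3 w2.py -.105 .094 .11
```

```text
time: 21.0
ee_pos: [0.5233, 0.1396, 0.1146]
eef_rot: [-0.139, -3.133, 0.003]
force: [-16.2, -7.6, 50.1]
grip_width: 0.0006
turn [-0.002 -0.005 -0.001] shift [ 0.0015 -0.0012  0.0046] pos [0.5233 0.1396 0.1146] goal [0.5217 0.1385 0.11  ]
```

```bash
python3 -m jog '[0,0,0,0,0,0.0,1, 0,0,0,0,0,0,1, 0,0,0,0,0,0.001,1, 0,0,0,0,0,0,1, 0,0,0,0,0,0.001,1, 0,0,0,0,0,0,1, 0,0,0,0,0,0,1]'
python3 - <<'E'
from h import *
b=capture("side")[:,:,::-1];t=capture("top")[:,:,::-1];w=capture("wrist")[:,:,::-1]
out=np.zeros((600,800,3),np.uint8)
out[:264,:792]=cv2.resize(t[170:230,155:335],None,fx=4.4,fy=4.4,interpolation=cv2.INTER_CUBIC)
out[266:596,:396]=cv2.resize(b[165:265,200:320],None,fx=3.3,fy=3.3,interpolation=cv2.INTER_CUBIC)
out[266:566,400:800]=cv2.resize(w,(400,300));cv2.imwrite("pics/tip.png",out)
for c in("side","top"):
  for l in("ball_s1_center","ball_m_center","ball_l_center"):print(c,l,[(np.round(d["at"]).tolist(),round(d["p"],2)) for d in place_of(c,l)[:6]])
E
```

```text
time: 21.7
ee_pos: [0.5234, 0.1392, 0.1152]
eef_rot: [-0.14, -3.134, 0.008]
force: [-0.5, -1.5, 5.2]
grip_width: 0.0006
side ball_s1_center [([195.0, 354.0], 0.74)]
side ball_m_center []
side ball_l_center [([190.0, 286.0], 0.67), ([301.0, 285.0], 0.55), ([279.0, 195.0], 0.51), ([208.0, 283.0], 0.49)]
top ball_s1_center [([189.0, 275.0], 0.35)]
top ball_m_center [([196.0, 281.0], 0.4), ([281.0, 184.0], 0.27)]
top ball_l_center [([195.0, 302.0], 0.63), ([152.0, 292.0], 0.63), ([156.0, 203.0], 0.58), ([240.0, 200.0], 0.56)]
```

View pics/tip.png

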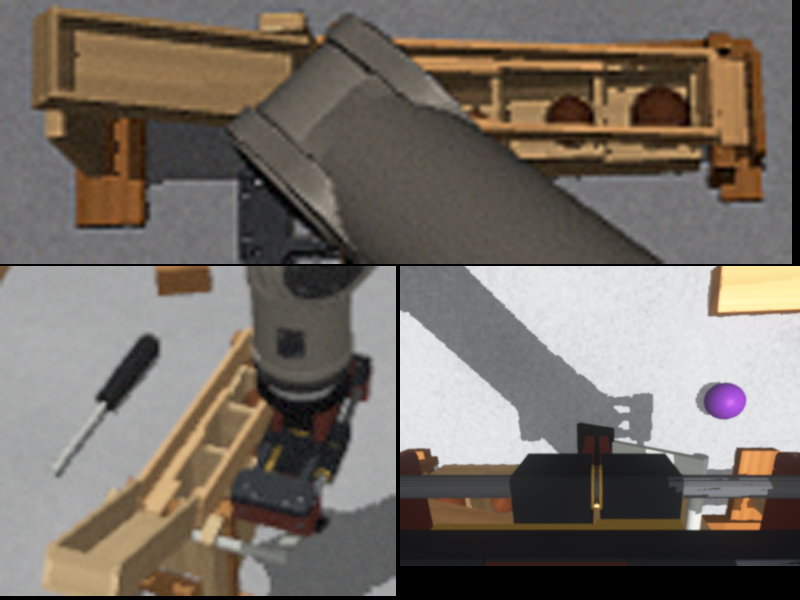

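Tray is empty; large ball is in the lower bay (660,105), middle in the middle bay (570,110); small bay is hidden by the arm. Let the paddle up gently and retreat.

```bash
python3 -m jog '[0,0,0,0,0,-0.006,1, 0,0,0,0,-0.001,-0.006,1, 0,0,0,0,-0.001,-0.006,1, 0,0,0,0,-0.001,-0.006,1, 0,0,0,0,-0.001,-0.006,1, 0,0,0,0,-0.001,-0.006,1, 0,0,0,0,0,-0.006,1, 0,0,0,0,0,-0.01,1, 0,0,0,0,0,-0.03,1, 0,0,0,0,0,-0.045,1]'; python3 -m jog '[0,0,0,0,0.02,-0.045,1, 0,0,0,0,0.04,-0.03,1, 0,0,0,0,0.048,0,1, 0,0,0,0,0.048,0,1, 0,0,0,0,0.048,0,1, 0,0,0,0,0.048,0,1, 0,0,0,-0.0,0.048,0,1, 0,0,0,0,0.048,0,1, 0,0,0,0,0,0,1, 0,0,0,0,0,0,1]'
python3 - <<'E'
from h import *
b=capture("side")[:,:,::-1];t=capture("top")[:,:,::-1]
out=np.zeros((600,800,3),np.uint8)
out[:264,:792]=cv2.resize(t[170:230,155:335],None,fx=4.4,fy=4.4,interpolation=cv2.INTER_CUBIC)
out[266:596,:396]=cv2.resize(b[165:265,200:320],None,fx=3.3,fy=3.3,interpolation=cv2.INTER_CUBIC)
out[266:566,400:800]=cv2.resize(t,(400,300));cv2.imwrite("pics/end.png",out)
E
```

```text
time: 23.15
ee_pos: [0.5195, 0.1331, 0.2423]
eef_rot: [-0.138, -3.121, 0.011]
force: [0.2, -0.6, 0.8]
grip_width: 0.0008
time: 24.15
ee_pos: [0.5561, 0.4904, 0.3288]
eef_rot: [-0.153, -3.129, 0.007]
force: [0.2, -1.0, 0.2]
grip_width: 0.0005
```

View pics/end.png

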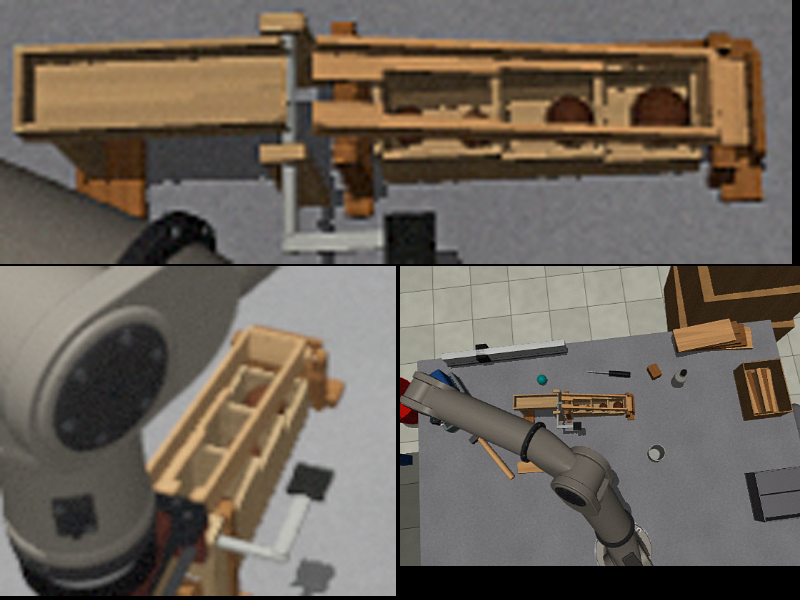

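The picture shows two small balls in the upper bay (405,110 and 475,118), the middle ball in the middle bay and the large ball in the lower bay. The tray is level and empty, the ramp is on its bars, and nothing touches the robot.

```bash
python3 -c "
from bench import *
print(r.state()['time'],r.finish_job())"
```

```text
the job is handed in; nothing more can be done
24.25 None
```

The balls are graded and the job is handed in, at 24.25 s on the robot's clock. I pushed the drawer fully home, laid the ramp on its two bars with the head up beside the tray, and let go of it. Then I pressed the paddle to its stop over about 1.2 s, let the tray swing back, and moved the arm clear.

**Last pictures:** both small balls are in the upper bay, the middle ball in the middle bay and the large ball in the lower bay. The tray is empty and level, the ramp is on its bars between the posts, and the drawer is home. I moved none of the other things; in the last picture the arm covers part of the hammer and the wood offcut.

**Checks that were off or disagreed:**
- **Networks:** in the last place_of check, made with the tray tipped, their ball locations were poor. The bay contents are therefore read from the pictures by eye.
- **Stand's turn:** the top and side views differed by about 0.01 rad, so I used a value in between.
- **Forces:** the wrist reading reached about 37 N at the drawer's end stop, 39 N when the ramp met its bars, and 53 N at the tray's stop. All three came through the fingers and were well under the 120 N wrist limit.
- **Wrist joint:** the last joint came within 0.01 rad of its range limit (2.95 of 2.96) while I turned the ramp in the air. It did not pass the limit in any reading.

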